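# Close the sample block and fit its temperature probe

## Task

Lay the blue cover in the rim of the open white sample block with its round port over the amber vial, and press it down until it is fully home and level, all four stiff orange corner pins pushed right in. Then take the red-headed temperature probe from its metal stand and push it down through the port into the vial until its collar rests on the cover. Do not disturb the other glassware and tools on the bench.

Things in the scene. Friction and masses are not known exactly. Their poses are not given: they have to be found in the camera images.
- block: fixed white sample block, 172 (x) x 122 (y) x 82 mm high, open on top; origin under its centre. Inside its grey rim a recess 155 x 105 mm, 12 mm deep (upper 4 mm of its walls flared at 45 degrees); the recess floor (seat, height 70 mm) is a ledge round a 128 x 78 mm opening with vials: the open amber one towards +x, small capped ones in the rest
- seat (a point): centre of the recess floor (70 mm above the bench), axes as the block
- vial_mouth (a point): centre of the mouth of the open amber vial, fixed in the block at (51, 0, 61) mm in the block's frame; opening 16 mm across, 53 mm deep
- pin_a (a joint): stiff orange corner pin (10 mm across) in the seat of the sample block, at (+66, +41) mm in the block's frame; slides down only: 0 = standing 8 mm above the seat, 0.008 = pushed in flush with the seat. Takes about 3 N and stays where it is left
- pin_b (a joint): stiff orange corner pin (10 mm across) in the seat of the sample block, at (+66, -41) mm in the block's frame; slides down only: 0 = standing 8 mm above the seat, 0.008 = pushed in flush with the seat. Takes about 3 N and stays where it is left
- pin_c (a joint): stiff orange corner pin (10 mm across) in the seat of the sample block, at (-66, +41) mm in the block's frame; slides down only: 0 = standing 8 mm above the seat, 0.008 = pushed in flush with the seat. Takes about 3 N and stays where it is left
- pin_d (a joint): stiff orange corner pin (10 mm across) in the seat of the sample block, at (-66, -41) mm in the block's frame; slides down only: 0 = standing 8 mm above the seat, 0.008 = pushed in flush with the seat. Takes about 3 N and stays where it is left
- cover: loose blue cover plate, 150 (x) x 100 (y) x 12 mm, 0.16 kg, at first flat on the bench; origin at the centre of its underside. White bar handle on its middle: 56 mm along x, 20 mm wide (y), 35 mm high. Round 15 mm through port, ringed white, at the +x end. Fits the recess with 2.5 mm play a side; its top is level with the rim when home
- cover_port (a point): centre of the port on the cover's top face, at (52, 0, 12) mm in the cover's frame
- cover_handle (a point): middle of the top of the cover's handle, at (0, 0, 47) mm in the cover's frame
- stand: fixed aluminium block, 70 x 70 x 80 mm high, origin at the centre of its underside; in its top a 14 mm hole, 76 mm deep, holds the probe
- probe: loose temperature probe, 120 mm long, at first upright in the stand with its collar on the stand's top. Origin: lower tip of the rod, z towards the head. Steel rod 10 mm across, 70 mm long; black collar 26 mm across, 5 mm thick; red round head 20 mm across, 45 mm high
- probe_head (a point): centre of the top of the probe's red head, 120 mm above the tip
- amber_bottle: bystander: amber bottle with black cap, 80 mm across, 190 mm high; origin under its centre
- clear_bottle: bystander: clear bottle with blue cap, 76 mm across, 160 mm high; origin under its centre
- vial_rack: bystander: blue empty vial rack, 70 x 130 x 25 mm; origin under its centre
- beaker: bystander: glass beaker, 66 mm across, 70 mm high; origin under its centre
- jar: bystander: small jar with blue cap, 48 mm across, 60 mm high; origin under its centre
- spatula: bystander: steel spatula lying on the bench, 150 mm long; origin under its middle
There are look-alikes about, which are no part of the job. What is meant by the probe is not brown, purple or turquoise, and is the smaller of those in its own colour.

How it is judged:
By the outcome, as a careful person would: the job done as asked, in the order asked, and still so for the second after the job is handed in, with the robot touching nothing.
It also fails if it takes over 61 s, if anything falls off the work surface, if the arm or the gripper's body presses on something with over 40 N, if the wrist force passes 120 N, or if a joint passes its speed limit or range.

## Robot

A 6-joint arm with a two-finger parallel gripper is mounted at the origin on the work surface. World frame = base frame: x ahead of the robot, y to its left, z up, the work surface at z = 0. Lengths are in m, angles in rad, forces in N, time in s.
With the tool pointing down it reaches from about 0.4 to 0.825 m from the base axis. Payload 7 kg.
Tool frame: the origin (TCP) lies at the very end of the fingers, on their centre line; the grasp point (between the pads) lies 19 mm behind it; z points along the fingers, y is the line along which they close (so a half turn about z gives the same grasp; the last joint's range is limited). The gripper opens to 88 mm and grips with 3 to 60 N. Pads are 19 mm wide; open, the fingers measure 130 mm over their backs; the gripper's body (78 mm by 193 mm) begins 47 mm behind the grasp point.
Start: joints at [1.408, 0.359, 0.012, 0, -1.224, -0.288], TCP at [0.294, 0.608, 0.227] pointing down, gripper open.
Joint ranges: [-3.07, 3.07], [-1.43, 2.12], [-1.02, 1.25], [-3.03, 1.67], [-3.05, -0], [-3.03, 3.03]. Speed limits (rad/s): [2.39, 2.39, 3.01, 3.14, 3.14, 3.14].

## Interface

Orientations are given as a 3x3 rotation matrix whose columns are the frame's x, y, z axes.
In Python, from rig import sensors, viewer, bot gives the robot as it stands.
- The arm moves only by the shell command python3 -m inch 'ROWS' [FORCE]. ROWS is JSON, a list of rows, each a list of 5 numbers: the opening, from 0 (shut) to 1 (fully open), then the shift along the tool's x, y, z each as a share of 0.06 m, from -1 to 1, then the turn about the tool's z as a share of 10 degrees, from -1 to 1. In form: [[jaw, tx, ty, tz, yaw], ...]. A call has 1 to 5 rows; each row shifts and turns the commanded pose from where the row before left it, along the tool's axes as they then stand; what a row does not reach is not made up. A row lasts 1/8 s, in which the tool goes at most 62.5 mm and 10.7 degrees, less where a joint would pass 70% of its speed; a pose out of reach is approached as far as the arm can. A call with a number of a shift or a turn outside -1 to 1 is refused whole. A call with a gripper value outside its range is refused whole. The fingers move at their own pace and stop on an object; FORCE is the grip in N (left out, the last holds). Time passes only in rows, so rows that do not move let the fingers close. It gives the time, the measured TCP pose, the force, the opening and the grip force at its end, in the units of the state.
- sensors.get_state(): the state, without advancing time (a new reading comes with each control period).
- viewer.grab_frame(name): name is "scene" or "side" or "wrist"; returns the picture (420x560x3 uint8, blue, green, red); there is no depth.
- viewer.camera_info(name): a dict with "fov_y" (degrees; the focal length in pixels is half the picture's height over the tangent of half this angle, whatever the lens; pixels are square), "cx", "cy" (the principal point, pixels), "camera_from_world" (4x4, takes a point from world to camera coordinates); the wrist camera has in their place "hand_eye" (4x4, takes a point from camera to tool coordinates, whose origin is the TCP and whose axes are the flange's). Camera axes: x right, y up, looking along -z (the intrinsics and any distortion apply to the point x, -y, -z); pixel columns grow to the right and rows downward; lengths in m; the calibration is good to about 2 mm. A picture is of the moment at which its call begins: read the wrist's pose just before it. camera_info takes no time and is no camera call.
- bot.finish_job(): hands the job in; it is judged then, once.
The state is a dict: "time": time; "joint_positions": joint angles; "dq": joint speeds; "effort": joint torques, N m; "tcp_pos": TCP position; "ee_rot": TCP orientation; "ft_force": force on the tool from outside, world axes, zero at the start; "moment": the same for the moment, N m; "grip_width": finger opening in m; "finger_force": force on a finger pad.
Only numpy, scipy, OpenCV 4.12 (cv2) and the standard library are available. Lean on these libraries where they do the work, as an engineer would, in place of code of your own. Each camera call takes 0.05 s, during which the arm holds its last target. There are 200 camera calls.

## Working session

There is one attempt and no reset: what is moved stays moved. The work goes in short steps, Python scripts to look and compute and a shell command to move; the robot and the scene stay as the last step left them, time stands still between calls to the robot, and variables do not carry over. Pictures are saved under pics/ and viewed, at most 11 in all, crops included, and the job is handed in when it is done.

```bash
ls; mkdir -p pics
python3 - <<'E'
from rig import sensors, viewer
import cv2,numpy as np
np.set_printoptions(precision=4,suppress=True)
for n in ("scene","side"):
    im=viewer.grab_frame(n); cv2.imwrite(f"pics/{n}0.png",im)
    print(n,viewer.camera_info(n))
print(viewer.camera_info("wrist"))
s=sensors.get_state(); print(s)
E
```

```text
pics
scene {'fov_y': 45.523027336781254, 'cx': 278.4303212559608, 'cy': 214.9519352136706, 'camera_from_world': array([[ 0.8383,  0.545 ,  0.0152, -0.4696],
       [-0.397 ,  0.5911,  0.7021,  0.1346],
       [ 0.3737, -0.5946,  0.7119, -1.4702],
       [ 0.    ,  0.    ,  0.    ,  1.    ]])}
side {'fov_y': 43.98772124102552, 'cx': 264.36041631779835, 'cy': 205.68562364205536, 'camera_from_world': array([[ 0.5519, -0.8338, -0.015 , -0.2824],
       [ 0.5314,  0.3378,  0.7769, -0.3805],
       [-0.6427, -0.4368,  0.6294, -1.2557],
       [ 0.    ,  0.    ,  0.    ,  1.    ]])}
{'fov_y': 68.58941051355241, 'cx': 279.336912599097, 'cy': 209.89366589004595, 'hand_eye': array([[-0.0011,  0.9609,  0.2769,  0.0748],
       [ 1.    ,  0.001 ,  0.0004, -0.0002],
       [ 0.0001,  0.2769, -0.9609, -0.1565],
       [ 0.    ,  0.    ,  0.    ,  1.    ]])}
{'time': 0.1, 'joint_positions': array([ 1.4081,  0.3593,  0.0111, -0.0003, -1.2241, -0.2881]), 'dq': array([ 0.0001, -0.0016,  0.0018,  0.0016,  0.0007, -0.0009]), 'effort': array([ -0.002 , -58.4162,  29.375 ,   7.0155,   0.0102,  -0.    ]), 'tcp_pos': array([0.2939, 0.6071, 0.2257]), 'ee_rot': array([[ 0.9001, -0.4358, -0.0005],
       [-0.4358, -0.9001, -0.0015],
       [ 0.0002,  0.0016, -1.    ]]), 'ft_force': array([-0.387 ,  0.0656, -0.3973]), 'moment': array([-0.0251,  0.0281,  0.0154]), 'finger_force': 0.0, 'grip_width': 0.08774821787758673}
```

View pics/scene0.png

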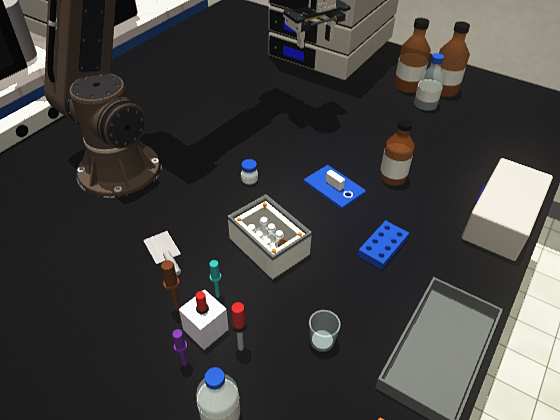

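View pics/side0.png

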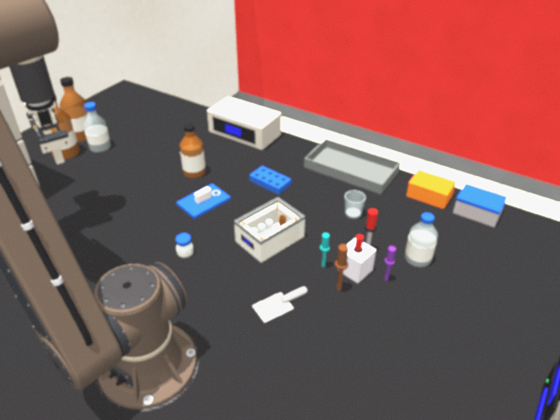

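The scene view shows the cover at about (335,185) with its port at (348,195), the block at (270,235), and the stand with the small red probe at (201,300). Brown, turquoise, purple and larger red look-alikes stand around it. The side view agrees: cover (203,200), block (270,230), stand (358,260).

```bash
cat > h.py <<'E'
import numpy as np, cv2
from rig import sensors, viewer
np.set_printoptions(precision=4,suppress=True)
def cam(n, st=None):
    c=viewer.camera_info(n); f=210/np.tan(np.radians(c["fov_y"])/2)
    if n=="wrist":
        T=np.eye(4); T[:3,:3]=st["ee_rot"]; T[:3,3]=st["tcp_pos"]; M=T@c["hand_eye"]
    else: M=np.linalg.inv(c["camera_from_world"])
    return f,c["cx"],c["cy"],M
def ray(C,p):
    f,cx,cy,M=C; d=np.array([(p[0]-cx)/f,-(p[1]-cy)/f,-1.]); return M[:3,3],M[:3,:3]@d
def onz(C,p,z):
    o,d=ray(C,p); return (o+d*(z-o[2])/d[2])
def tri(C1,p1,C2,p2):
    o1,d1=ray(C1,p1);o2,d2=ray(C2,p2)
    s=np.linalg.lstsq(np.c_[d1,-d2],o2-o1,rcond=None)[0]
    a,b=o1+s[0]*d1,o2+s[1]*d2; return (a+b)/2,np.linalg.norm(a-b)
def proj(C,X):
    f,cx,cy,M=C; q=np.linalg.inv(M)@np.append(X,1); return np.array([cx-f*q[0]/q[2],cy+f*q[1]/q[2]])
def blobs(im,lo,hi,mn=15):
    m=cv2.inRange(cv2.cvtColor(im,cv2.COLOR_BGR2HSV),np.array(lo),np.array(hi))
    n,l,s,c=cv2.connectedComponentsWithStats(m)
    return [(s[i][4],c[i],s[i][:4],(l==i).astype(np.uint8)) for i in range(1,n) if s[i][4]>=mn]
E
python3 - <<'E'
from h import *
S=cv2.imread("pics/scene0.png");D=cv2.imread("pics/side0.png")
cs,cd=cam("scene"),cam("side")
for n,im,C in(("scene",S,cs),("side",D,cd)):
    for a,c,b,m in blobs(im,(100,150,80),(125,255,255),150):
        k=cv2.findContours(m,0,2)[0]; k=max(k,key=cv2.contourArea)
        q=cv2.boxPoints(cv2.minAreaRect(k)); ap=cv2.approxPolyDP(k,5,True)[:,0]
        print(n,"blue",a,c,b, "poly",[onz(C,p,.012)[:2] for p in ap] if len(ap)<7 else len(ap))
    for lo,hi in(((0,170,90),(5,255,255)),((174,170,90),(180,255,255))):
        for a,c,b,m in blobs(im,lo,hi,30):
            if a<3000: print(n,"red",a,c,b)
def crop(im,x,y,w,h,W,H): return cv2.resize(im[y:y+h,x:x+w],(W,H),interpolation=cv2.INTER_CUBIC)
cv2.imwrite("pics/c1.png",np.vstack([np.hstack([crop(S,220,190,100,75,400,300),crop(S,150,255,100,100,400,300*1)]),np.hstack([crop(D,225,190,100,75,400,300),crop(D,310,200,100,75,400,300)])]))
E
```

```text
scene blue 203 [293.      52.7143] [283  45  21  16] poly [array([-0.0013,  0.8966]), array([0.0448, 0.8391]), array([0.1227, 0.8452]), array([0.0825, 0.9044])]
scene blue 169 [248.4675 164.9053] [241 159  16  13] poly [array([0.2867, 0.2217]), array([0.3133, 0.19  ]), array([0.3397, 0.2132]), array([0.3135, 0.2455])]
scene blue 1102 [333.1642 187.1742] [303 164  63  46] poly [array([0.479 , 0.2592]), array([0.6271, 0.2064]), array([0.6492, 0.3076]), array([0.5031, 0.3513])]
scene blue 1328 [382.5309 243.8976] [358 220  51  49] poly [array([0.7456, 0.2363]), array([0.7339, 0.0953]), array([0.8011, 0.0793]), array([0.8139, 0.2218])]
scene blue 340 [214.0471 377.3029] [205 367  20  22] poly [array([ 0.6205, -0.3528]), array([ 0.6314, -0.3792]), array([ 0.6604, -0.3776]), array([ 0.6496, -0.344 ])]
scene red 149 [200.5101 300.396 ] [195 291  12  20]
scene red 285 [237.7053 314.3509] [231 302  14  26]
side blue 151 [232.9404 129.9735] [225 124  17  13] poly [array([0.9972, 0.5131]), array([0.9491, 0.472 ]), array([0.9561, 0.4039]), array([1.0038, 0.4429])]
side blue 706 [269.9348 179.153
[... 188 characters left out ...]
de blue 749 [481.1709 198.8505] [456 186  49  27] poly [array([ 1.0215, -0.423 ]), array([ 1.0111, -0.5513]), array([ 1.0948, -0.5583]), array([ 1.1047, -0.441 ])]
side blue 160 [182.7375 238.2875] [175 232  16  13] poly [array([0.4019, 0.2006]), array([0.4009, 0.2278]), array([0.3599, 0.2245]), array([0.3627, 0.1874])]
side blue 243 [554.0823 386.07  ] [547 364  13  42] poly [array([ 0.5219, -0.8249]), array([ 0.3974, -0.8241]), array([ 0.4444, -0.8342])]
side blue 201 [541.2338 403.6716] [534 387  15  33] poly [array([ 0.4429, -0.8134]), array([ 0.3466, -0.8055]), array([ 0.3535, -0.8163])]
side red 172 [371.4826 217.8663] [367 208  11  21]
side red 81 [358.9506 241.    ] [356 234   8  17]
```

View pics/c1.png

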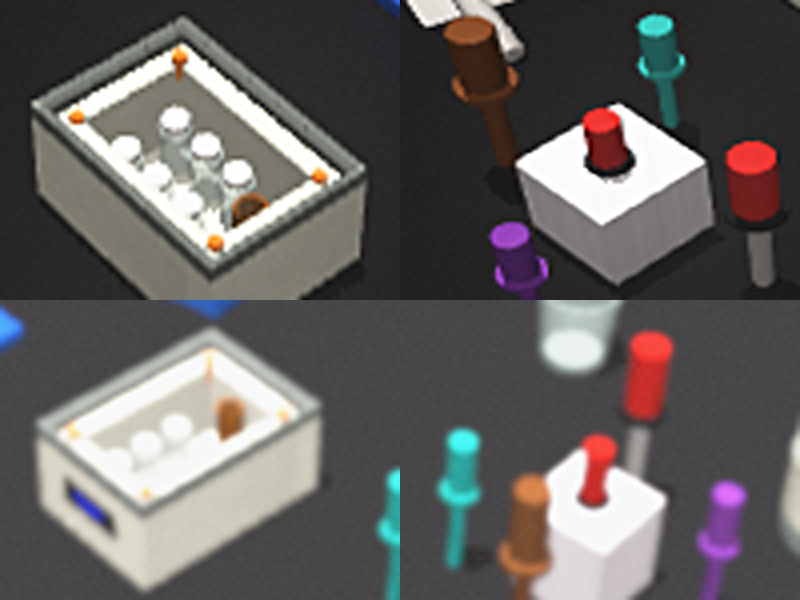

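The crops show four orange pins at scene pixels of about (239,219), (265,204), (300,234) and (274,251). The amber vial at (282,242) is on the right/front end. The small red probe in the stand at (201,297) is closely ringed by look-alikes.

Run:
```python
from h import *
S=cv2.imread("pics/scene0.png");D=cv2.imread("pics/side0.png")
cs,cd=cam("scene"),cam("side")
A=lambda x,y,sx,sy,x0,y0:(x0+x/sx,y0+y/sy)
P={}
for k,p in dict(L=(35,105),B=(180,20),R=(365,172),F=(212,275)).items():
    print("rim",k,onz(cs,A(*p,4,4,220,190),.082))
for k,p in dict(L=(38,425-300),B=(212,330-300),R=(320,405-300),F=(146,511-300)).items():
    print("rim side",k,onz(cd,A(*p,4,4,225,190),.082))
pins=[onz(cs,A(*p,4,4,220,190),.078) for p in((77,117),(180,57),(319,176),(215,243))]
print("pins",pins,np.mean(pins,0)); print("amber",onz(cs,A(248,208,4,4,220,190),.061))
print("port",onz(cs,(348,195),.012), "handle",onz(cs,(335,178.5),.047))
# probe etc (right-top crop 4x,3x ; right-bottom 4x4)
for n,p,q in(("probe",(602,118),(600,441)),("bigred",(752,155),(651,342)),("turq",(656,26),(463,439)),("brown",(471,32),(531,488)),("purple",(511,235),(728,492))):
    print(n,tri(cs,A(p[0]-400,p[1],4,3,150,255),cd,A(q[0]-400,q[1]-300,4,4,310,200)))
for k,p in dict(L=(517,160),B=(618,102),R=(708,162),F=(602,222)).items(): print("stand",k,onz(cs,A(p[0]-400,p[1],4,3,150,255),.08))
```

```text
rim L [ 0.4373 -0.0367  0.082 ]
rim B [0.4683 0.0759 0.082 ]
rim R [0.6337 0.0279 0.082 ]
rim F [ 0.6017 -0.0888  0.082 ]
rim side L [0.4637 0.0725 0.082 ]
rim side B [0.6284 0.0249 0.082 ]
rim side R [ 0.5951 -0.0912  0.082 ]
rim side F [ 0.4296 -0.0461  0.082 ]
pins [array([ 0.4623, -0.0276,  0.078 ]), array([0.485 , 0.0512, 0.078 ]), array([0.6109, 0.0131, 0.078 ]), array([ 0.5882, -0.0651,  0.078 ])] [ 0.5366 -0.0071  0.078 ]
amber [ 0.5816 -0.019   0.061 ]
port [0.6172 0.2663 0.012 ] handle [0.5703 0.2701 0.047 ]
probe (array([ 0.5545, -0.2827,  0.1319]), np.float64(0.0031245496998670765))
bigred (array([ 0.6439, -0.2766,  0.1539]), np.float64(0.003510100344360532))
turq (array([ 0.5204, -0.1975,  0.1182]), np.float64(0.002978280326716114))
brown (array([ 0.4656, -0.2746,  0.1544]), np.float64(0.0012359196361832116))
purple (array([ 0.5686, -0.3703,  0.1183]), np.float64(0.0037460480256906238))
stand L [ 0.5124 -0.3066  0.08  ]
stand B [ 0.5248 -0.2392  0.08  ]
stand R [ 0.5958 -0.2531  0.08  ]
stand F [ 0.5803 -0.3206  0.08  ]
```

```bash
python3 -m inch '[[1,0,0,0,-0.8],[1,0.65,0.4,0,0],[1,0.65,0.4,0,0],[1,0.65,0.4,0,0],[1,0.65,0.4,0,0]]' 20; python3 -m inch '[[1,0.65,0.4,0,0],[1,0.65,0.4,0,0],[1,0.65,0.4,0,0],[1,0.65,0.4,0,0],[1,0.65,0.4,0.2,0]]'
python3 -m inch '[[0.6,0,0,0,0],[0.6,0,0,0,0]]'
cat > w.py <<'E'
import sys
from h import *
def shot(n):
    s=sensors.get_state(); im=viewer.grab_frame("wrist"); cv2.imwrite(f"pics/{n}.png",im); return s,im,cam("wrist",s)
E
python3 - <<'E'
from w import *
s,im,C=shot("w1"); np.save("w1.npy",np.c_[s["ee_rot"],s["tcp_pos"]])
print(s["tcp_pos"],np.degrees(np.arctan2(s["ee_rot"][1,0],s["ee_rot"][0,0])))
E
```

```text
time: 0.72
tcp_pos: [0.4138, 0.467, 0.2261]
ee_rot: [[0.952, -0.306, -0.0], [-0.306, -0.952, -0.001], [-0.0, 0.001, -1.0]]
ft_force: [-0.2, 0.2, -0.6]
grip_width: 0.0879
finger_force: 0.0
time: 1.35
tcp_pos: [0.5633, 0.2935, 0.2151]
ee_rot: [[0.952, -0.306, 0.001], [-0.306, -0.952, 0.001], [0.001, -0.001, -1.0]]
ft_force: [0.0, 0.4, 0.3]
grip_width: 0.0874
finger_force: 0.0
time: 1.6
tcp_pos: [0.562, 0.2943, 0.2142]
ee_rot: [[0.952, -0.307, -0.001], [-0.307, -0.952, -0.0], [-0.0, 0.001, -1.0]]
ft_force: [-0.1, -0.3, 0.5]
grip_width: 0.0732
finger_force: 0.0
[0.562  0.2943 0.2142] -17.87319479621116
```

View pics/w1.png

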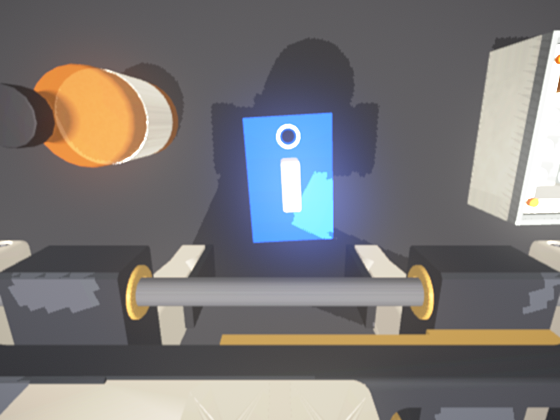

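The wrist view shows the cover at (290,178), with its port at (288,136) and handle from (290,158) to (291,212). The amber bottle is on the left and the block on the right.

```bash
cat > cov.py <<'E'
from w import *
def cover(im,C,zt=.012):
    hsv=cv2.cvtColor(im,cv2.COLOR_BGR2HSV)
    m=cv2.inRange(hsv,np.array((85,110,90)),np.array((125,255,255)))
    m=cv2.morphologyEx(m,cv2.MORPH_OPEN,np.ones((3,3)))
    k=max(cv2.findContours(m,0,2)[0],key=cv2.contourArea)
    h=cv2.convexHull(k)[:,0].astype(float)
    w=np.array([onz(C,p,zt)[:2] for p in h]).astype(np.float32)
    r=cv2.minAreaRect(w); 
    return r,k,m
E
python3 - <<'E'
from cov import *
im=cv2.imread("pics/w1.png"); a=np.load("w1.npy"); s=dict(ee_rot=a[:,:3],tcp_pos=a[:,3]); C=cam("wrist",s)
r,k,m=cover(im,C); print(r); print([onz(C,p,.012)[:2] for p in cv2.approxPolyDP(k,5,True)[:,0]])
print("port",onz(C,(288,136),.012)[:2])
x,y,w,h=cv2.boundingRect(k)
roi=im[y:y+h,x:x+w]; g=cv2.inRange(cv2.cvtColor(roi,cv2.COLOR_BGR2HSV),np.array((0,0,170)),np.array((180,70,255)))
n,l,st,c=cv2.connectedComponentsWithStats(g)
for i in range(1,n):
    if st[i][4]>100:
        kk=max(cv2.findContours((l==i).astype(np.uint8),0,2)[0],key=cv2.contourArea).reshape(-1,2)+(x,y)
        print(st[i],c[i]+(x,y), cv2.minAreaRect(np.array([onz(C,p,.047)[:2] for p in kk],np.float32)), "z012",onz(C,c[i]+(x,y),.012)[:2])
R=a[:,:3]
print(R, "handle on both zs",onz(C,(290,185),.047))
E
```

```text
((0.5641626119613647, 0.2803831696510315), (0.10270263254642487, 0.15290868282318115), 75.28315734863281)
[array([0.6249, 0.2138]), array([0.6493, 0.31  ]), array([0.5057, 0.3486]), array([0.4796, 0.2509]), array([0.5433, 0.2336]), array([0.5132, 0.2531]), array([0.5062, 0.2858]), array([0.5142, 0.2936]), array([0.5256, 0.2875]), array([0.5326, 0.3006]), array([0.5922, 0.2851]), array([0.5906, 0.265 ]), array([0.5489, 0.2703]), array([0.566 , 0.2493]), array([0.5623, 0.2381]), array([0.5457, 0.233 ])]
port [0.6148 0.267 ]
[ 34  12  25  25 296] [287.8615 135.9189] ((0.6165273785591125, 0.2674958407878876), (0.02461273968219757, 0.023912517353892326), 72.06106567382812) z012 [0.615  0.2672]
[  38   46   22   55 1053] [290.8025 184.7721] ((0.5665715932846069, 0.2800274193286896), (0.020981276407837868, 0.05917295068502426), 75.1926040649414) z012 [0.5602 0.2808]
[[ 0.9517 -0.3069 -0.0005]
 [-0.3069 -0.9517 -0.0004]
 [-0.0004  0.0005 -1.    ]] handle on both zs [0.5673 0.2808 0.047 ]
```

```bash
python3 -m inch '[[0.6,0.1,0.22,0,0],[0.6,0,0,0.5,-0.31],[0.6,0,0,0.8,0],[0.6,0,0,0.8,0],[0.6,0,0,0.8,0]]' 25; python3 -m inch '[[0.6,0,0,0.36,0],[0.6,0,0,0,0],[0.6,0,0,0,0]]'
```

```text
time: 2.28
tcp_pos: [0.5635, 0.2804, 0.0399]
ee_rot: [[0.967, -0.253, 0.001], [-0.253, -0.967, 0.001], [0.001, -0.001, -1.0]]
ft_force: [0.5, 0.6, -0.8]
grip_width: 0.0527
finger_force: 0.0
time: 2.65
tcp_pos: [0.5644, 0.2808, 0.0203]
ee_rot: [[0.967, -0.253, 0.002], [-0.253, -0.967, 0.001], [0.001, -0.001, -1.0]]
ft_force: [-0.2, 0.6, -1.1]
grip_width: 0.0524
finger_force: 0.0
```

```bash
python3 -m inch '[[0,0,0,0,0],[0,0,0,0,0],[0,0,0,0,0],[0,0,0,0,0],[0,0,0,0,0]]' 30; python3 -m inch '[[0,0,0,-0.4,0],[0,0,0,-0.6,0],[0,0,0,-0.6,0],[0,0,0,-0.6,0],[0,0,0,0,0]]'
```

```text
time: 3.28
tcp_pos: [0.5639, 0.2802, 0.0193]
ee_rot: [[0.967, -0.254, 0.0], [-0.254, -0.967, 0.0], [0.0, -0.0, -1.0]]
ft_force: [-1.3, 0.6, 3.1]
grip_width: 0.0197
finger_force: 30.0
time: 3.9
tcp_pos: [0.5651, 0.281, 0.154]
ee_rot: [[0.967, -0.254, 0.004], [-0.254, -0.967, 0.003], [0.003, -0.004, -1.0]]
ft_force: [0.5, 0.4, -2.6]
grip_width: 0.02
finger_force: 30.0
```

```bash
python3 -m inch '[[0,-0.05,0.6,0,0],[0,-0.05,0.6,0,0],[0,-0.05,0.6,0,0],[0,-0.05,0.6,0,0],[0,0,0,0,0.17]]'; python3 -m inch '[[0,0,0,0,0],[0,0,0,0,0]]'
python3 - <<'E'
from w import *
s,im,C=shot("w2"); np.save("w2.npy",np.c_[s["ee_rot"],s["tcp_pos"]])
E
```

```text
time: 4.53
tcp_pos: [0.5138, 0.1415, 0.1499]
ee_rot: [[0.958, -0.286, -0.002], [-0.286, -0.958, -0.001], [-0.002, 0.002, -1.0]]
ft_force: [-0.6, 0.7, -1.4]
grip_width: 0.02
finger_force: 30.0
time: 4.78
tcp_pos: [0.5157, 0.1444, 0.1505]
ee_rot: [[0.959, -0.282, -0.0], [-0.282, -0.959, -0.0], [-0.0, 0.0, -1.0]]
ft_force: [-0.1, 0.9, -2.4]
grip_width: 0.0197
finger_force: 30.0
```

View pics/w2.png

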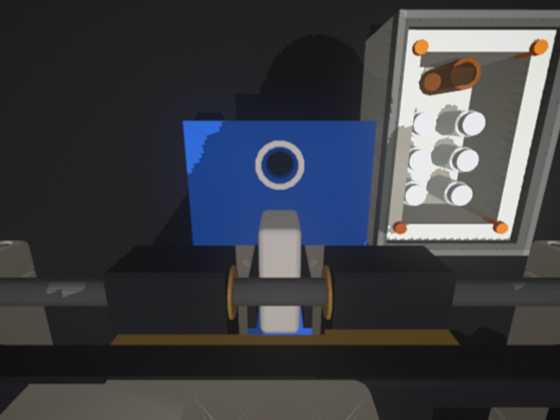

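The wrist view shows the held cover with its port at (280,165), and the block on the right with pins at (421,47), (540,47), (501,228) and (400,228). The amber vial mouth is around (464,73).

Run:
```python
from w import *
im=cv2.imread("pics/w2.png"); a=np.load("w2.npy"); R,t=a[:,:3],a[:,3]; C=cam("wrist",dict(ee_rot=R,tcp_pos=t))
P=[]
for A,c,b,m in blobs(im,(5,190,150),(16,255,255),60):
    if b[2]<25 and c[0]>350:
        k=max(cv2.findContours(m,0,2)[0],key=cv2.contourArea); e=cv2.minEnclosingCircle(k)
        X=onz(C,c,.078); print(A,c,e[1],X); P.append(X[:2])
P=np.array(P); cen=P.mean(0); print("cen",cen, [np.linalg.norm(P[i]-P[j]) for i in range(len(P)) for j in range(i)])
r=cv2.minAreaRect(P.astype(np.float32)); print(r)
print("vial", onz(C,(464,73),.061))
for p in ((401,12),(386,252),(526,254)): print("rim",onz(C,p,.082)[:2])
# cover in tool
zt=t[2]-.0075
hsv=cv2.cvtColor(im,cv2.COLOR_BGR2HSV)
for A,c,b,m in blobs(im,(0,0,120),(180,70,255),100):
    if abs(c[0]-280)<30 and c[1]<200:
        k=max(cv2.findContours(m,0,2)[0],key=cv2.contourArea); e=cv2.minAreaRect(k); print("port",c,e)
        X=onz(C,e[0],zt); print(X, "tool",R.T@(X-t))
m=cv2.inRange(hsv,np.array((100,120,60)),np.array((125,255,255)))
k=max(cv2.findContours(m,0,2)[0],key=cv2.contourArea)
q=cv2.approxPolyDP(k,4,True)[:,0]; 
for p in q: print("cov",p,(R.T@(onz(C,p,zt)-t))[:2])
```

```text
136 [420.3897  47.0074] 6.946321964263916 [0.6067 0.0191 0.078 ]
135 [539.8148  46.7333] 7.211202621459961 [ 0.5841 -0.0579  0.078 ]
73 [501.3425 227.8767] 5.385264873504639 [ 0.4606 -0.0214  0.078 ]
cen [ 0.5505 -0.0201] [np.float64(0.08021092386377392), np.float64(0.1515445241494881), np.float64(0.12880909687434913)]
((0.5427414774894714, -0.03399903327226639), (0.15154455602169037, 0.06817701458930969), 15.469260215759277)
vial [ 0.5818 -0.0167  0.061 ]
rim [0.6301 0.0296]
rim [0.4682 0.0707]
rim [ 0.435  -0.0356]
port [279.4106 164.5141] ((279.0, 165.0), (48.0, 48.0), 90.0)
[0.5662 0.13   0.143 ] tool [ 0.0525 -0.0004  0.0075]
cov [182 120] [ 0.0755 -0.05  ]
cov [193 245] [ 0.0067 -0.0498]
cov [255 245] [ 0.0067 -0.0142]
cov [265 209] [ 0.0281 -0.0082]
cov [294 209] [0.0281 0.0079]
cov [304 245] [0.0066 0.0139]
cov [366 245] [0.0066 0.0494]
cov [375 121] [0.0749 0.0488]
```

```bash
python3 -m inch '[[0,0.25,0.58,0,0],[0,0.25,0.58,0,0],[0,0.25,0.58,0,0],[0,0.25,0.57,0,0],[0,0,0,0,0]]'; python3 -m inch '[[0,0,0,0.3,0],[0,0,0,0.3,0],[0,0,0,0,0],[0,0,0,0,0]]'
python3 - <<'E'
from w import *
s,im,C=shot("w3"); np.save("w3.npy",np.c_[s["ee_rot"],s["tcp_pos"]])
E
```

```text
time: 5.45
tcp_pos: [0.5341, -0.0076, 0.1506]
ee_rot: [[0.959, -0.285, -0.001], [-0.285, -0.959, -0.0], [-0.001, 0.001, -1.0]]
ft_force: [-0.6, -0.8, -1.7]
grip_width: 0.0197
finger_force: 30.0
time: 5.95
tcp_pos: [0.5345, -0.0054, 0.1155]
ee_rot: [[0.959, -0.282, 0.001], [-0.282, -0.959, -0.0], [0.001, -0.0, -1.0]]
ft_force: [0.3, -0.1, -2.1]
grip_width: 0.0198
finger_force: 30.0
```

View pics/w3.png

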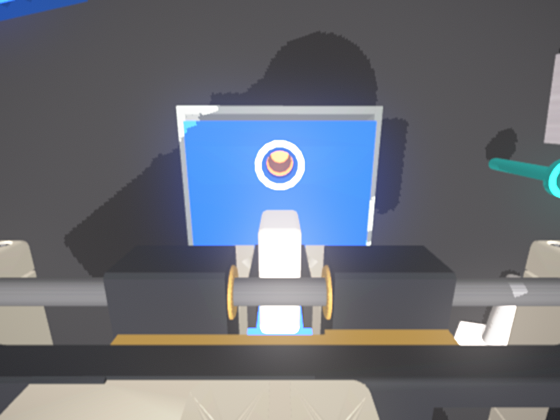

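Here the outer rim corners of the block are at about (177,106) and (382,106), the cover corners at (184,121) and (377,121), and the amber vial shows through the port at (280,162).

Run:
```python
from w import *
im=cv2.imread("pics/w3.png"); a=np.load("w3.npy"); R,t=a[:,:3],a[:,3]; C=cam("wrist",dict(ee_rot=R,tcp_pos=t))
hsv=cv2.cvtColor(im,cv2.COLOR_BGR2HSV)
g=cv2.cvtColor(im,cv2.COLOR_BGR2GRAY).astype(int)
T=lambda p,z:(R.T@(onz(C,p,z)-t))[:2]
for y in (150,180,210,235):
    rowL=g[y,160:200]; rowR=g[y,360:400]
    l=160+int(np.argmax(np.diff(rowL))); r=360+int(np.argmin(np.diff(rowR)))
    bl=[x for x in range(160,400) if hsv[y,x,1]>150 and 100<hsv[y,x,0]<125]
    print(y,"rim",l+.5,r+.5,T((l+.5,y),.082),T((r+.5,y),.082),"cover",bl[0],bl[-1],T((bl[0]-.5,y),t[2]-.0075),T((bl[-1]+.5,y),t[2]-.0075))
for x in (200,240,320,360):
    c=g[90:118,x]; u=90+int(np.argmax(np.diff(c)))+.5
    b=[y for y in range(90,150) if hsv[y,x,1]>150 and 100<hsv[y,x,0]<125][0]
    print(x,"rim",u,T((x,u),.082),"cover",b,T((x,b-.5),t[2]-.0075))
```

```text
150 rim 179.5 378.5 [ 0.0581 -0.0609] [0.0579 0.0601] cover 186 372 [ 0.0604 -0.0495] [0.0603 0.0487]
180 rim 182.5 376.5 [ 0.0396 -0.0607] [0.0395 0.0605] cover 189 370 [ 0.0444 -0.0492] [0.0443 0.0489]
210 rim 184.5 373.5 [ 0.0201 -0.0612] [0.02   0.0602] cover 191 367 [ 0.0276 -0.0495] [0.0275 0.0486]
235 rim 187.5 371.5 [ 0.003  -0.0607] [0.0029 0.0603] cover 193 365 [ 0.0128 -0.0496] [0.0127 0.0487]
200 rim 104.5 [ 0.0843 -0.0466] cover 122 [ 0.0747 -0.0408]
240 rim 105.5 [ 0.0837 -0.0232] cover 122 [ 0.0747 -0.0203]
320 rim 105.5 [0.0837 0.0236] cover 122 [0.0747 0.0206]
360 rim 105.5 [0.0836 0.047 ] cover 121 [0.0752 0.0411]
```

```bash
python3 -m inch '[[0,-0.025,0,0,0],[0,0,0,0.15,0],[0,0,0,0.1,0],[0,0,0,0,0]]' 55; python3 -m inch '[[0,0,0,0.04,0],[0,0,0,0.04,0],[0,0,0,0.04,0],[0,0,0,0,0]]'
```

```text
time: 6.5
tcp_pos: [0.5319, -0.0059, 0.0992]
ee_rot: [[0.959, -0.283, -0.002], [-0.283, -0.959, -0.0], [-0.001, 0.001, -1.0]]
ft_force: [-0.3, 0.0, -1.4]
grip_width: 0.0195
finger_force: 55.0
time: 7.0
tcp_pos: [0.5327, -0.0056, 0.0932]
ee_rot: [[0.959, -0.283, 0.001], [-0.283, -0.959, -0.0], [0.001, -0.0, -1.0]]
ft_force: [-1.2, 0.6, 3.9]
grip_width: 0.0196
finger_force: 55.0
```

```bash
python3 -m inch '[[0,0,0,0.03,0],[0,0,0,0.03,0],[0,0,0,0.02,0],[0,0,0,0,0]]'; python3 -m inch '[[0,0,0,0.03,0],[0,0,0,0.03,0],[0,0,0,0,0]]'
```

```text
time: 7.5
tcp_pos: [0.5327, -0.0057, 0.0892]
ee_rot: [[0.959, -0.282, 0.001], [-0.282, -0.959, -0.0], [0.001, -0.0, -1.0]]
ft_force: [-4.2, 0.8, 12.2]
grip_width: 0.0195
finger_force: 55.0
time: 7.88
tcp_pos: [0.5328, -0.0056, 0.0891]
ee_rot: [[0.96, -0.281, 0.002], [-0.281, -0.96, -0.0], [0.002, -0.0, -1.0]]
ft_force: [-20.3, 3.8, 47.4]
grip_width: 0.0197
finger_force: 55.0
```

```bash
python3 -m inch '[[0,0,0,-0.05,0],[0,0,0,0,0],[0.6,0,0,0,0],[0.6,0,0,0,0],[0.6,0,0,0,0]]'; python3 -m inch '[[0.6,0,0,0,0],[0.6,0,0,-0.5,0],[0.6,0,0,-0.8,0],[0.6,-0.3,0,-0.4,0],[0.6,0,0,0,0]]'
python3 - <<'E'
from w import *
s,im,C=shot("w4"); np.save("w4.npy",np.c_[s["ee_rot"],s["tcp_pos"]])
sd=viewer.grab_frame("side"); sc=viewer.grab_frame("scene")
f=lambda i,x,y:cv2.resize(i[y:y+75,x:x+100],(400,300),interpolation=cv2.INTER_CUBIC)
cv2.imwrite("pics/c4.png",np.vstack([np.hstack([f(sc,220,190),f(sd,225,190)]),np.hstack([cv2.resize(im,(400,300)),np.zeros((300,400,3),np.uint8)])]))
E
```

```text
time: 8.5
tcp_pos: [0.5324, -0.0057, 0.087]
ee_rot: [[0.959, -0.283, -0.0], [-0.283, -0.959, -0.0], [-0.0, 0.0, -1.0]]
ft_force: [0.4, -0.1, -0.9]
grip_width: 0.0446
finger_force: 0.0
time: 9.12
tcp_pos: [0.5157, -0.0001, 0.1915]
ee_rot: [[0.959, -0.282, 0.004], [-0.282, -0.959, 0.001], [0.003, -0.002, -1.0]]
ft_force: [-0.2, 0.1, -1.5]
grip_width: 0.0526
finger_force: 0.0
```

View pics/c4.png

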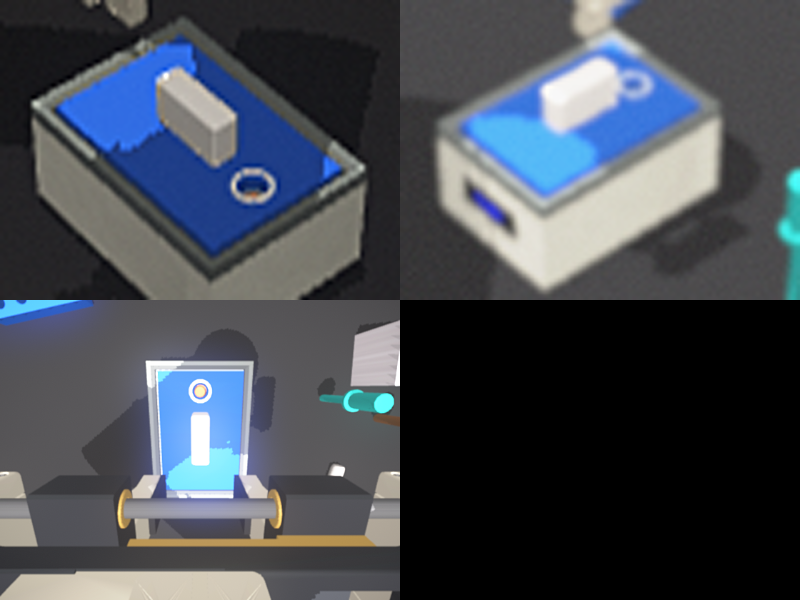

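The cover looks flush in the rim and the amber vial shows through the port. I'll press both ends with the open fingertips astride the handle, which will confirm height and level.

```bash
python3 -m inch '[[0.6,0.52,0,0,0],[0.6,0.52,0,0.6,0],[0.6,0,0,0.8,0],[0.6,0,0,0.35,0],[0.6,0,0,0,0]]'; python3 -m inch '[[0.6,0,0,0.04,0],[0.6,0,0,0.03,0],[0.6,0,0,0.03,0],[0.6,0,0,0,0]]'
```

```text
time: 9.9
tcp_pos: [0.5743, -0.0187, 0.0828]
ee_rot: [[0.959, -0.283, -0.003], [-0.283, -0.959, -0.001], [-0.003, 0.002, -1.0]]
ft_force: [0.2, 0.1, 0.4]
grip_width: 0.0528
finger_force: 0.0
time: 10.4
tcp_pos: [0.5748, -0.0186, 0.0821]
ee_rot: [[0.96, -0.282, 0.0], [-0.282, -0.96, -0.001], [0.001, 0.001, -1.0]]
ft_force: [-18.8, 3.8, 44.0]
grip_width: 0.0526
finger_force: 22.2
```

```bash
python3 -m inch '[[0.6,0,0,-0.4,0],[0.6,-0.5,0,0,0],[0.6,-0.5,0,0,0],[0.6,-0.5,0,0,0],[0.6,0,0,0.28,0]]'; python3 -m inch '[[0.6,0,0,0.02,0],[0.6,0,0,0.03,0],[0.6,0,0,0.03,0],[0.6,0,0,0.03,0],[0.6,0,0,0,0]]'
```

```text
time: 11.02
tcp_pos: [0.4875, 0.0074, 0.0855]
ee_rot: [[0.959, -0.282, 0.001], [-0.282, -0.959, 0.0], [0.0, -0.001, -1.0]]
ft_force: [0.9, 0.0, 0.3]
grip_width: 0.0528
finger_force: 0.0
time: 11.65
tcp_pos: [0.4892, 0.0071, 0.0821]
ee_rot: [[0.959, -0.282, 0.001], [-0.282, -0.959, -0.0], [0.001, 0.0, -1.0]]
ft_force: [-15.6, 2.2, 37.8]
grip_width: 0.0529
finger_force: 18.9
```

```bash
python3 -m inch '[[0.6,0,0,-0.7,0],[0.6,0,0,-0.7,0],[0.6,0,0,-0.7,0],[0.5,0.38,0.86,0,0],[0.5,0.38,0.86,0,0]]'; python3 -m inch '[[0.5,0.38,0.86,0,0],[0.5,0.38,0.86,0,0],[0.5,0.38,0.86,0,0],[0.5,0,0,0,0],[0.5,0,0,0,0]]'
python3 - <<'E'
from w import *
s,im,C=shot("w5"); np.save("w5.npy",np.c_[s["ee_rot"],s["tcp_pos"]])
for lo,hi in(((0,150,60),(6,255,255)),((172,150,60),(180,255,255))):
    for a,c,b,m in blobs(im,lo,hi,60): print("red",a,c,b,onz(C,c,.13))
E
```

```text
time: 12.28
tcp_pos: [0.5042, -0.1055, 0.2061]
ee_rot: [[0.96, -0.281, 0.002], [-0.281, -0.96, 0.0], [0.002, -0.001, -1.0]]
ft_force: [0.9, -0.9, -1.1]
grip_width: 0.0447
finger_force: 0.0
time: 12.9
tcp_pos: [0.5249, -0.2729, 0.2045]
ee_rot: [[0.959, -0.284, -0.001], [-0.284, -0.959, 0.0], [-0.001, -0.0, -1.0]]
ft_force: [-1.0, 0.3, -0.5]
grip_width: 0.0439
finger_force: 0.0
red 1455 [234.9381  60.7251] [212  32  47  54] [ 0.6435 -0.2762  0.13  ]
```

View pics/w5.png

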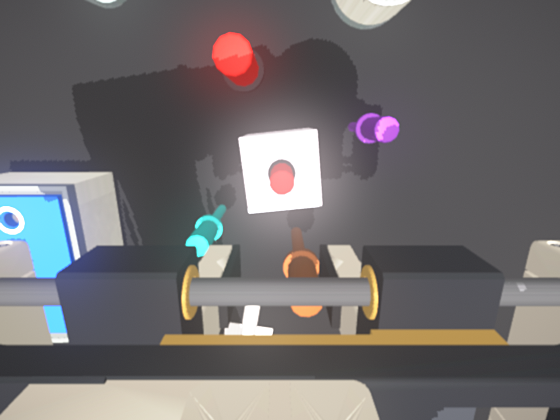

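The probe head is in the stand at about (282,180). Turquoise (200,240), brown (302,300), purple (387,129) and the larger red one (232,55) stand around it.

Run:
```python
from w import *
im=cv2.imread("pics/w5.png"); a=np.load("w5.npy"); R,t=a[:,:3],a[:,3]; C=cam("wrist",dict(ee_rot=R,tcp_pos=t))
T=lambda p,z:(R.T@(onz(C,p,z)-t))[:2]
for lo,hi in(((0,90,60),(12,255,255)),((165,90,60),(180,255,255))):
    for A,c,b,m in blobs(im,lo,hi,60):
        print(A,c,b)
        if 230<c[0]<330 and 140<c[1]<230:
            w=b[2]; p=(b[0]+w/2,b[1]+b[3]-w/2); print("top",p,onz(C,p,.13),"tool",T(p,.13),"diam",w*np.linalg.norm(T((0,p[1]),.13)-T((1,p[1]),.13)))
m=cv2.inRange(im,np.array((170,170,170)),np.array((255,255,255)));m[:110]=0;m[225:]=0;m[:,:230]=0;m[:,330:]=0
k=max(cv2.findContours(m,0,2)[0],key=cv2.contourArea); r=cv2.minAreaRect(np.array([onz(C,p,.08)[:2] for p in k[:,0]],np.float32)); print("stand",r)
```

```text
1851 [235.2085  58.5624] [212  32  47  54]
404 [281.5569 181.9233] [270 171  23  23]
top (np.float64(281.5), np.float64(182.5)) [ 0.5532 -0.2827  0.13  ] tool [0.03   0.0014] diam 0.017509632917770624
797 [301.9235 263.7139] [283 246  37  32]
83 [306.241  310.3133] [291 306  32  12]
173 [261.7746  53.6936] [252  45  17  27]
290 [213.8517  75.1207] [201  64  28  24]
stand ((0.5533295273780823, -0.28264108300209045), (0.07175954431295395, 0.07377088069915771), 79.24230194091797)
```

```bash
python3 -m inch '[[0.5,0.5,0.02,0,0],[0.5,0,0,0,0],[0.5,0,0,0.6,0],[0.5,0,0,0.6,0],[0.5,0,0,0.6,0]]' 30; python3 -m inch '[[0.5,0,0,0,0],[0,0,0,0,0],[0,0,0,0,0],[0,0,0,0,0],[0,0,0,0,0]]'
```

```text
time: 13.58
tcp_pos: [0.5534, -0.2808, 0.0966]
ee_rot: [[0.96, -0.281, 0.001], [-0.281, -0.96, 0.0], [0.001, -0.0, -1.0]]
ft_force: [-1.0, -0.7, -0.7]
grip_width: 0.0437
finger_force: 0.0
time: 14.2
tcp_pos: [0.5543, -0.2823, 0.0983]
ee_rot: [[0.959, -0.283, 0.002], [-0.283, -0.959, -0.001], [0.002, -0.0, -1.0]]
ft_force: [-1.1, 2.1, 5.8]
grip_width: 0.0192
finger_force: 30.0
```

```bash
python3 -m inch '[[0,0,0,-0.3,0],[0,0,0,-0.6,0],[0,0,0,-0.7,0],[0,0,0,-0.7,0],[0,0,0,-0.5,0]]'
python3 - <<'E'
from w import *
im=cv2.imread("pics/w4.png"); a=np.load("w4.npy"); R,t=a[:,:3],a[:,3]; C=cam("wrist",dict(ee_rot=R,tcp_pos=t))
m=cv2.inRange(cv2.cvtColor(im,cv2.COLOR_BGR2HSV),np.array((100,120,60)),np.array((125,255,255)))
g=255-m; g[:100]=0
n,l,s,c=cv2.connectedComponentsWithStats(g)
for i in range(1,n):
    if 200<s[i][4]<3000: print(s[i],c[i],onz(C,c[i],.082))
s,im,C=shot("w6"); np.save("w6.npy",np.c_[s["ee_rot"],s["tcp_pos"]]); print(s["tcp_pos"])
E
```

```text
time: 14.82
tcp_pos: [0.5537, -0.2824, 0.2684]
ee_rot: [[0.959, -0.283, 0.002], [-0.283, -0.959, -0.001], [0.003, 0.0, -1.0]]
ft_force: [0.1, 0.2, -0.8]
grip_width: 0.0195
finger_force: 30.0
[264 110  33  35 823] [280.0425 127.062 ] [ 0.5833 -0.0202  0.082 ]
[ 0.5537 -0.2824  0.2684]
```

View pics/w6.png

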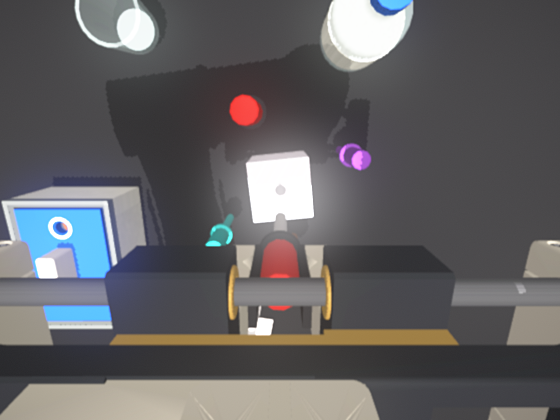

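The probe is held upright, with its rod tip at about (280,217), and the stand hole is empty.

Run:
```python
from w import *
im=cv2.imread("pics/w6.png"); a=np.load("w6.npy"); R,t=a[:,:3],a[:,3]; C=cam("wrist",dict(ee_rot=R,tcp_pos=t))
T=lambda p,z:(R.T@(onz(C,p,z)-t))[:2]
for v in (212,216,220): print(v,T((280,v),t[2]-.0883))
g=cv2.cvtColor(im,cv2.COLOR_BGR2GRAY)
for y in range(206,236,3): print(y,g[y,266:294])
f=C; print(proj(C,t+R@np.array([0,0,.0883])), proj(C,t+R@np.array([-.001,0,.0183])))
```

```text
212 [0.0025 0.0003]
216 [-0.001   0.0003]
220 [-0.0045  0.0003]
206 [255 255 255 255 255 255 255 255 255 255 255 255 255 255 255 255 255 255
 255 255 255 255 255 255 255 255 255 255]
209 [255 255 255 255 255 255 255 255 255 255 255 255 255 255 255 255 255 255
 255 255 255 255 255 255 255 255 255 255]
212 [255 255 255 255 255 255 255 255 255 255 255 255 255 255 255 255 255 255
 255 255 255 255 255 255 255 255 255 255]
215 [255 255 255 255 255 255 255 255 255 255 213 184 188 190 191 191 190 187
 206 255 255 255 255 255 255 255 255 255]
218 [255 255 255 255 255 255 255 255 255 241 181 186 189 191 191 191 191 189
 190 229 255 255 255 255 255 255 255 255]
221 [255 255 252 252 248 235 228 215 195 182 183 187 187 188 188 189 188 190
 187 180 162 142 136 137 138 138 138 138]
224 [141 141 143 142 143 144 144 152 169 180 184 185 186 186 187 188 188 187
 185 184 172 145 138 140 139 140 140 139]
227 [140 140 141 141 142 141 142 151 172 180 183 184 184 185 185 186 186 185
 184 181 170 144 135 135 136 136 136 136]
230 [137 137 138 139 138 138 139 148 160 160 157 155 154 155 155 156 158 158
 161 168 165 142 131 132 133 132 131 131]
233 [133 131 128 123 122 122 121 121 123 124 125 126 126 126 126 126 127 126
 125 124 124 124 123 124 125 127 131 132]
[279.6667 214.8664] [279.7962 249.7727]
```

```bash
python3 -m inch '[[0,-0.146,-0.866,0,0],[0,-0.146,-0.866,0,0],[0,-0.146,-0.866,0,0],[0,-0.146,-0.866,0,0],[0,-0.146,-0.866,0,0]]'; python3 -m inch '[[0,0,0,0.5,0],[0,0,0,0.5,0],[0,0,0,0.3,0],[0,0,0,0,0],[0,0,0,0,0]]'
python3 - <<'E'
from w import *
s,im,C=shot("w7"); np.save("w7.npy",np.c_[s["ee_rot"],s["tcp_pos"]]); t=s["tcp_pos"];R=s["ee_rot"]
print(t,proj(C,np.array([.583,-.0203,.082])),proj(C,t+R@np.array([-.002,0,.0883])))
cv2.imwrite("pics/c7.png",cv2.resize(im[150:300,180:380],(800,600),interpolation=cv2.INTER_CUBIC))
E
```

```text
time: 15.5
tcp_pos: [0.5848, -0.019, 0.266]
ee_rot: [[0.959, -0.283, 0.001], [-0.283, -0.959, 0.0], [0.001, -0.0, -1.0]]
ft_force: [1.0, -0.2, -0.7]
grip_width: 0.0195
finger_force: 30.0
time: 16.12
tcp_pos: [0.5856, -0.0206, 0.1883]
ee_rot: [[0.959, -0.283, 0.001], [-0.283, -0.959, 0.0], [0.001, -0.0, -1.0]]
ft_force: [-0.2, 0.3, -0.8]
grip_width: 0.0192
finger_force: 30.0
[ 0.5856 -0.0206  0.1883] [280.1915 211.8753] [279.6672 217.1743]
```

View pics/c7.png

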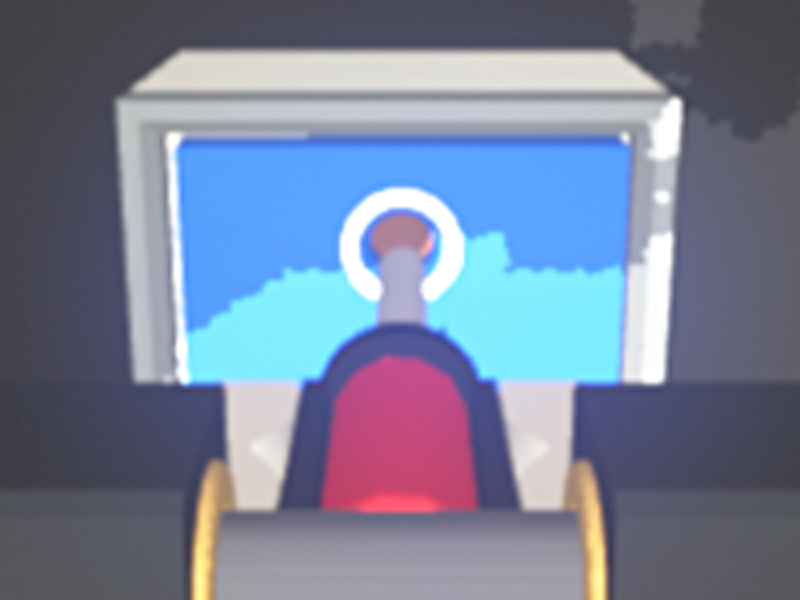

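The rod tip edge is at crop (403,248), which puts the tip centre over the port centre at (403,245) to within 1 mm. I'll insert it.

```bash
python3 -m inch '[[0,0.01,0,0.15,0],[0,0,0,0.15,0],[0,0,0,0.15,0],[0,0,0,0,0]]'; python3 -m inch '[[0,0,0,0.2,0],[0,0,0,0.2,0],[0,0,0,0.2,0],[0,0,0,0.2,0],[0,0,0,0,0]]'
```

```text
time: 16.68
tcp_pos: [0.5849, -0.0208, 0.1588]
ee_rot: [[0.959, -0.283, -0.002], [-0.283, -0.959, -0.0], [-0.002, 0.001, -1.0]]
ft_force: [0.1, 1.1, -1.0]
grip_width: 0.019
finger_force: 30.0
time: 17.3
tcp_pos: [0.5847, -0.0209, 0.1104]
ee_rot: [[0.959, -0.283, -0.003], [-0.283, -0.959, -0.001], [-0.002, 0.001, -1.0]]
ft_force: [-0.0, 0.1, -0.2]
grip_width: 0.0192
finger_force: 30.0
```

```bash
python3 -m inch '[[0,0,0,0.07,0],[0,0,0,0.06,0],[0,0,0,0.02,0],[0,0,0,0.02,0],[0,0,0,0,0]]'
```

```text
time: 17.92
tcp_pos: [0.5856, -0.0207, 0.1018]
ee_rot: [[0.959, -0.283, 0.0], [-0.283, -0.959, 0.0], [0.0, -0.0, -1.0]]
ft_force: [0.0, 0.6, -0.1]
grip_width: 0.0194
finger_force: 30.0
```

```bash
python3 -m inch '[[0,0,0,0.02,0],[0,0,0,0.02,0],[0,0,0,0.02,0],[0,0,0,0,0]]'
```

```text
time: 18.42
tcp_pos: [0.5858, -0.0207, 0.0998]
ee_rot: [[0.959, -0.282, 0.001], [-0.282, -0.959, -0.0], [0.001, -0.0, -1.0]]
ft_force: [-5.6, 1.9, 12.7]
grip_width: 0.0195
finger_force: 30.0
```

```bash
python3 -m inch '[[0,0,0,-0.015,0],[0.45,0,0,0,0],[0.45,0,0,0,0],[0.45,0,0,0,0],[0.45,0,0,0,0]]';  python3 -m inch '[[0.45,0,0,-0.3,0],[0.45,0,0,-0.7,0],[0.45,0,0,-0.8,0],[0.45,0,0,-0.4,0],[0.45,-0.3,0,0,0]]'
python3 - <<'E'
from w import *
s,im,C=shot("w8")
sd=viewer.grab_frame("side"); sc=viewer.grab_frame("scene")
f=lambda i,x,y:cv2.resize(i[y:y+75,x:x+100],(400,300),interpolation=cv2.INTER_CUBIC)
cv2.imwrite("pics/c8.png",np.vstack([np.hstack([f(sc,220,180),f(sd,225,180)]),np.hstack([cv2.resize(im,(400,300)),f(sc,150,255)])]))
E
```

```text
time: 19.05
tcp_pos: [0.5856, -0.0207, 0.0989]
ee_rot: [[0.959, -0.283, -0.0], [-0.283, -0.959, -0.0], [-0.0, 0.0, -1.0]]
ft_force: [0.5, 0.3, 0.3]
grip_width: 0.0394
finger_force: 0.0
time: 19.68
tcp_pos: [0.5696, -0.0155, 0.2329]
ee_rot: [[0.959, -0.283, 0.004], [-0.283, -0.959, 0.001], [0.003, -0.002, -1.0]]
ft_force: [-0.0, 0.5, -0.3]
grip_width: 0.0394
finger_force: 0.0
```

View pics/c8.png

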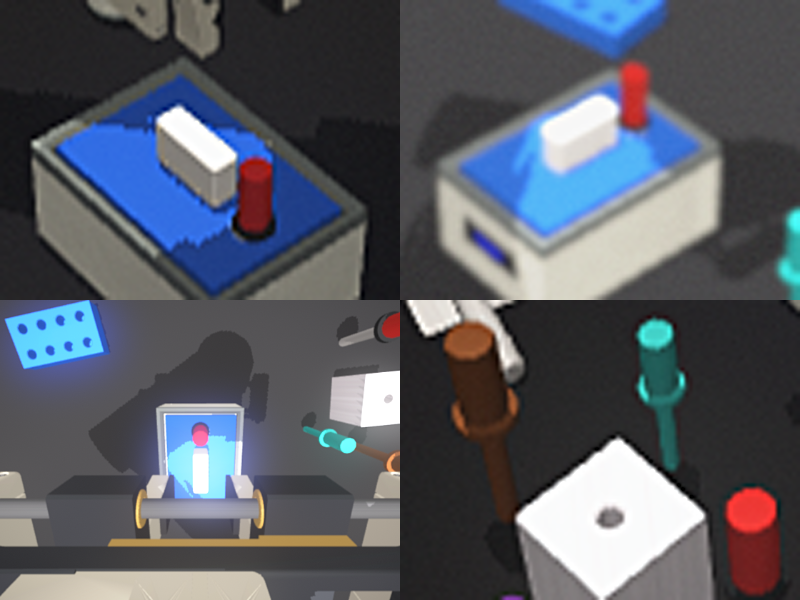

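The probe stands upright with its collar on the flush cover. The stand is empty and the look-alikes are undisturbed.

```bash
python3 -c "
from rig import bot; print(bot.finish_job())"
```

```text
the job is handed in; nothing more can be done
None
```

The cover is pressed fully home and level in the block, and the red probe stands in the amber vial with its collar on the cover; I handed the job in at about 20 s of the 61 s allowed.

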